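# Clamp the block in the workshop jig

### The job

Clamp the dark wooden block in the jig: with the fingers, push the steel clamp strap round until it lies fully over the block against its stop pin, and then push the cam lever all the way down. Nothing needs to be gripped: leave the block where it lies, do not disturb the other things, and finish with the strap still over and the lever down.

Things in the scene. Friction and masses are not known exactly. Their poses are not given: they have to be found in the camera images.
- jig: Fixed plywood clamping jig, 18 mm thick. Origin on the bench (z = 0) right below the stud on which the strap swings; board spans -75 to +175 mm in its y, +-85 mm in its x; z up. On its +y half the workpiece lies against two low fences (tops at 36 mm) at its +y and +x sides. The stop pin (12 mm diameter, top at 68 mm) stands at x +20, y +40 mm.
- strap (a joint): Swing angle of the clamp strap about the upright stud (rad). 0: fully over the workpiece, along the jig's +y, against the stop pin (hard stop). Grows as it swings away to the jig's -x side (anticlockwise from above; 1.57 = along -x). Stays where left; about 1 N at the tip moves it. Cam lever and foot ride on it.
- strap_tip (a point): Centre of the strap's free end. Strap: straight level steel bar, 28 mm wide, underside 48 mm and top 68 mm above the bench, reaching 130 mm from the stud axis to this point (and 20 mm behind the axis). Between its underside and the workpiece's top are 8 mm; the foot hangs there, 105 mm from the axis.
- lever (a joint): Angle of the cam lever (rad). 0: fully raised, 0.96 rad (55 deg) above level. Grows as it is pushed down; 0.96: fully down, level, clamped (hard stop). Stays where left; 2 to 5 N at its end moves it. Pushing it down lowers the foot by 3.5 mm in all, onto the workpiece.
- lever_hinge (a point): The lever's level pivot axis, right above the stud axis, 86 mm above the bench, between two steel cheeks (tops 98 mm above the bench, 40 mm over both).
- lever_tip (a point): Centre of the cam lever's free end, 115 mm from its pivot. The lever is a straight bar; seen from above it points from the stud away from the strap's free end, so with the strap over it lies along the jig's -y. Its outer 70 mm is a black grip, 24 mm wide, 14 mm thick (upper face 7 mm off this centre line).
- foot: Clamp foot: rubber-faced disc, 24 mm diameter, under the strap, 105 mm from the stud axis. Origin at the centre of its lower face, 2.5 mm above the workpiece while the lever is fully raised.
- workpiece: Loose dark wooden block, 110 (x) x 60 (y) x 22 mm high, lying flat on the jig's board against the fences. Origin at the centre of its underside (18 mm above the bench). To be clamped where it lies.
- tin: Small plain metal tin, 38 diameter, 45 high, standing on the jig's board (mm). A bystander.
- offcut: Small pale wooden offcut, 30 x 40 x 20 high, lying on the jig's board (mm). A bystander.
- glue: Glue bottle, 54 diameter, 130 high, standing on the bench (mm). A bystander.
- jar: Screw jar, 60 diameter, 75 high, standing on the bench (mm). A bystander.
- tape: Tape measure, about 78 x 36 x 60 high, standing on the bench (mm). A bystander.
- driver: Screwdriver lying on the bench (mm). A bystander.
- hammer: Hammer lying on the bench (mm). A bystander.
Things that resemble listed ones, but are neither listed nor needed, are in the scene too. What is meant by the workpiece is not green, and is the smaller of those in its own colour.

How it is judged:
On the way, in this order (a step that is already met when the one before it is completed fails the run):
1. the strap lies over the block against its stop, the lever still raised (value of joint strap below 0.08 rad and value of joint lever below 0.45 rad), for 0.2 s.
2. the cam lever is pushed all the way down (value of joint lever above 0.87 rad and value of joint strap below 0.08 rad), for 0.2 s.
At the end, for the whole second after the job is handed in: Strap within 0.08 rad of its stop over the block, cam lever within 0.09 rad of fully down, the foot pressing on the block with more than 1 N, the block at rest and within 8 mm of where it lay (all of step 2 and contact force between foot and workpiece above 1 N and distance of workpiece from where it was at the start of the episode below 0.008 m and linear speed of workpiece below 0.02 m/s); the robot touches nothing.
It fails at once if the cam lever is pushed down before the strap is over the workpiece (value of joint lever above 0.45 rad and value of joint strap above 0.15 rad).
It fails at once if the workpiece is shifted more than 8 mm, lifted or tipped (distance of workpiece from where it was at the start of the episode above 0.008 m or angle between workpiece's own z axis and vertical above 0.12 rad).
It fails at once if another loose thing is moved more than 25 mm (distance of any of tin, offcut, glue, jar, tape, driver, hammer from where it was at the start of the episode above 0.025 m).
It also fails if it takes over 53 s, if anything falls off the work surface, if the arm or the gripper's body presses on something with over 40 N, if the wrist force passes 120 N, or if a joint passes its speed limit or range.

### The arm

A 6-joint arm with a two-finger parallel gripper is mounted at the origin on the work surface. World frame = base frame: x ahead of the robot, y to its left, z up, the work surface at z = 0. Lengths are in m, angles in rad, forces in N, time in s.
With the tool pointing down it reaches from about 0.25 to 0.775 m from the base axis. Payload 4 kg.
Tool frame: the origin (TCP) lies at the very end of the fingers, on their centre line; the grasp point (between the pads) lies 19 mm behind it; z points along the fingers, y is the direction in which the jaws open and shut (so a half turn about z gives the same grasp; the last joint's range is limited). The gripper opens to 94 mm and grips with 3 to 60 N. Pads are 16 mm wide; open, the fingers measure 119 mm over their backs; the gripper's body (75 mm by 177 mm) begins 78 mm behind the grasp point.
Start: joints at [-1.23, 0.087, 1.371, -0, 1.684, -0.103], TCP at [0.236, -0.497, 0.167] pointing down, gripper open.
Joint ranges: [-3.1, 3.1], [-0.76, 2.03], [0.27, 2.55], [-1.08, 4.22], [0.17, 2.65], [-2.57, 2.57]. Speed limits (rad/s): [2.79, 2.79, 3.14, 3.14, 3.14, 3.14].

### API

Orientations are given as a 3x3 rotation matrix whose columns are the frame's x, y, z axes.
In Python, from plant import env, optics, order gives the robot as it stands.
- The arm moves only by the tool play_rows, never from a script. Its argument "plan" is a list of rows, each an object with "jaw": the finger opening in m, from 0 to 0.094; "xyz": the shift along the tool's x, y, z in m, a list of three; "spin": the turn about the tool's z in degrees. In form: [{"jaw": jaw, "xyz": [tx, ty, tz], "spin": spin}, ...]. A call has exactly 10 rows; each row is the pose to reach, as a shift and turn from the pose measured when the call began, along the tool's axes at that moment; what a row does not reach only later rows make up. A row lasts 1/8 s, in which the tool goes at most 62.5 mm and 10.7 degrees, less where a joint would pass 70% of its speed; a pose out of reach is approached as far as the arm can. A call with a gripper value outside its range is refused whole. The fingers move at their own pace and stop on an object; the grip force is fixed at half the most. Time passes only in rows, so rows that repeat a pose let the fingers close, or fill a call up. It gives the time, the measured TCP pose, the force and the opening at its end, in the units of the state.
- env.state(): the state, without advancing time (a new reading comes with each control period).
- optics.read_camera(name): name is "scene" or "top" or "wrist"; returns a dict with "image" (400x640x3 uint8, red, green, blue), "z_map" (400x640 float32, m along the optical axis (not along the pixel's ray), 0 where there is no reading), "intrinsics" (3x3 intrinsics, pixels), "position" and "attitude" of the camera in the world; the wrist camera has in their place "T_tool_cam" (4x4, takes a point from camera to tool coordinates, whose origin is the TCP and whose axes are the flange's). Camera axes: x right, y down, z forward; pixel columns grow to the right and rows downward; lengths in m; the calibration is good to about 2 mm. A picture is of the moment at which its call begins: read the wrist's pose just before it.
- order.close_job(): hands the job in, once; it reports no verdict.
The state is a dict: "time_s": time; "joints": joint angles; "joint_velocities": joint speeds; "tau": joint torques, N m; "position": TCP position; "orientation": TCP orientation; "ft_force": force on the tool from outside, world axes, zero at the start; "torque": the same for the moment, N m; "gripper_width": opening from 0.0 (shut) to 1.0 (fully open).
Only numpy, scipy, OpenCV 4.12 (cv2) and the standard library are available. Lean on these libraries where they do the work, as an engineer would, in place of code of your own. Each camera call takes 0.05 s, during which the arm holds its last target.

## Working session

There is one attempt and no reset: what is moved stays moved. The work goes in short steps, Python scripts to look and compute and a tool call to move; the robot and the scene stay as the last step left them, time stands still between calls to the robot, and variables do not carry over. Pictures are saved under pics/ and viewed, and the job is handed in when it is done.

Besides the shell and the picture viewer there is one more tool, called after "Call:" by a JSON object that holds its "fn" and its "kwargs". play_rows: Moves the arm, as the interface text tells. Its arguments: {"type":"object","properties":{"plan":{"type":"array"}},"required":["plan"]}

```bash
mkdir -p pics
python3 - <<'E'
from plant import env, optics, order
import cv2,numpy as np
s=env.state();print(s['time_s'],s['position'],s['orientation'],s['gripper_width'],s['ft_force'])
for n in ['scene','top']:
    c=optics.read_camera(n);cv2.imwrite(f'pics/{n}0.png',c['image'][:,:,::-1]);np.savez(f'{n}0.npz',**c);print(n,c['position'],c['attitude'],c['intrinsics'])
E
```

```text
0.0 [ 0.23591902 -0.49612737  0.16609744] [[ 9.03125462e-01  4.29376069e-01 -7.68892878e-04]
 [ 4.29376709e-01 -9.03123060e-01  2.09267500e-03]
 [ 2.04139675e-04 -2.22009277e-03 -9.99997515e-01]] 0.997696275950372 [-0.36778196  0.37457829 -0.51095447]
scene [1.33670187 0.25901151 0.74407819] [[-0.16793128  0.57558766 -0.80031114]
 [ 0.98560316  0.11420165 -0.12467718]
 [ 0.0196342  -0.80972639 -0.58647905]] [[364.61376078   0.         319.72772424]
 [  0.         364.61376078 197.13078255]
 [  0.           0.           1.        ]]
top [0.23778134 0.10792132 1.62189132] [[ 0.01397214 -0.98061923  0.19542442]
 [-0.99978335 -0.01068537  0.01786282]
 [-0.01542845 -0.19563166 -0.98055607]] [[490.93120951   0.         318.10726382]
 [  0.         490.93120951 202.4792338 ]
 [  0.           0.           1.        ]]
```

View pics/scene0.png

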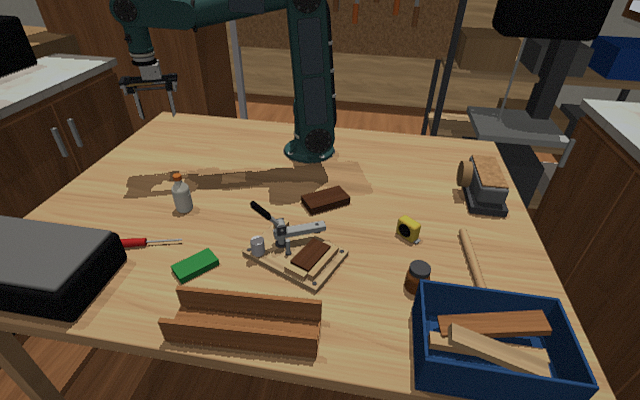

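View pics/top0.png

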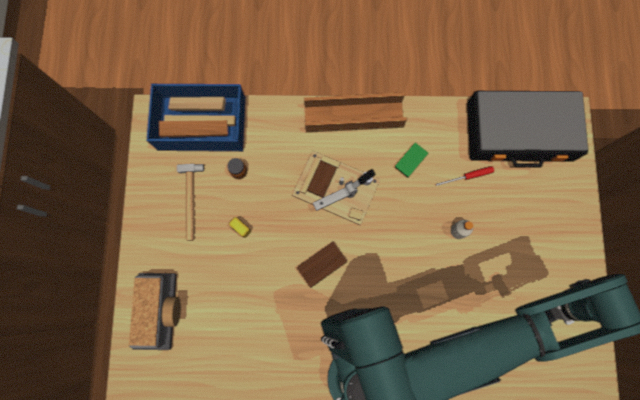

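The top view shows three candidates for the block:
- a dark block in the jig at about (322,178)
- a larger dark block on the bench at about (322,264)
- a green block at about (411,160)

The workpiece is the small dark one in the jig. The strap runs from about (318,206) to the stud at about (350,188), and the raised lever tip is at about (370,176). Next I'll check this in a close crop.

Run:
```python
import cv2
t=cv2.imread('pics/top0.png')[135:240,275:395];a=cv2.resize(t,None,fx=5,fy=5,interpolation=cv2.INTER_CUBIC);cv2.imwrite('pics/topc.png',a)
t=cv2.imread('pics/scene0.png')[190:300,230:360];a=cv2.resize(t,None,fx=5,fy=5,interpolation=cv2.INTER_CUBIC);cv2.imwrite('pics/scenec.png',a)
```

```text
(no output)
```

View pics/topc.png

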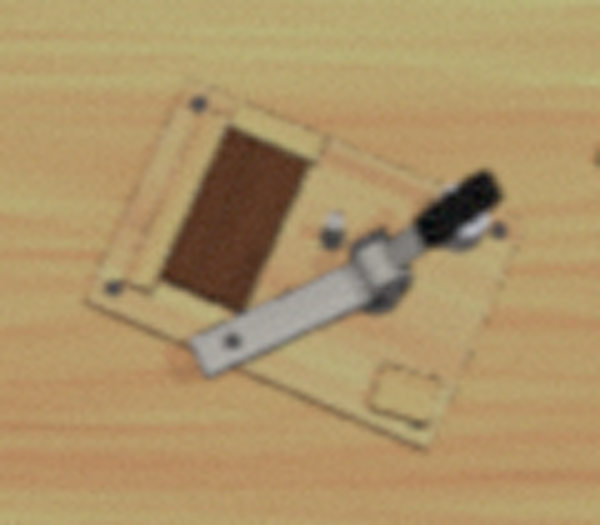

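View pics/scenec.png

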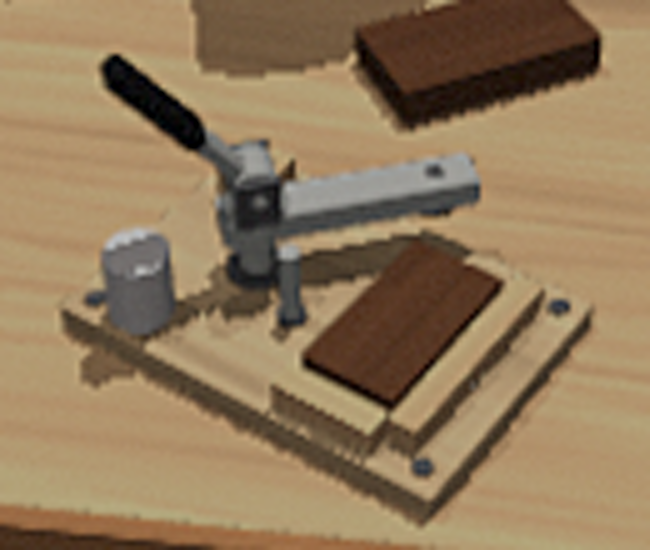

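The crops confirm it. The small dark block lies between the low fences, the stop pin is at crop (333,235), and the tin stands under the lever side. Next I'll fit the jig pose from its board corners.

```bash
cat > h.py <<'E'
import numpy as np,cv2
from scipy.optimize import least_squares
def cam(n):
    return dict(np.load(n))
def proj(c,P):
    P=np.atleast_2d(P);q=(P-c['position'])@c['attitude'];K=c['intrinsics']
    return (q@K.T)[:,:2]/q[:,2:3]
def jig2w(p,P):
    P=np.atleast_2d(P);a=p[2];R=np.array([[np.cos(a),-np.sin(a),0],[np.sin(a),np.cos(a),0],[0,0,1]])
    return P@R.T+np.array([p[0],p[1],0])
def pts(th,lv):
    d=np.array([-np.sin(th),np.cos(th)]);n=np.array([-d[1],d[0]])
    o=[[*(d*.13+n*.014*s),.068] for s in(1,-1)]+[[*(-d*.02+n*.014*s),.068] for s in(-1,1)]
    e=.96-lv
    tip=[*(-d*.115*np.cos(e)),.086+.115*np.sin(e)]
    return np.array(o),np.array(tip)
E
python3 - <<'E'
from h import *
T=cam('top0.npz');S=cam('scene0.npz')
cj=np.array([[.085,.175,.018],[-.085,.175,.018],[-.085,-.075,.018],[.085,-.075,.018]])
tp=np.array([[190,85],[90,300],[425,450],[515,235]])/5+[275,135]-.4
# scene: (-x,+y)=right corner? (585,310); (+x,+y)=(425,500)bottom ; (+x,-y)=(65,310)
sp=np.array([[425,508],[588,308],[65,312]])/5+[230,190]-.4
sj=cj[[0,1,3]]
f=lambda p:np.r_[(proj(T,jig2w(p,cj))-tp).ravel(),(proj(S,jig2w(p,sj))-sp).ravel()]
best=min((least_squares(f,[.45,.0,a]) for a in np.arange(-3,3,1)),key=lambda r:r.cost)
p=best.x;print(p,np.round(best.fun,1))
# theta, lever from strap end in top
def g(q):
    o,t=pts(q[0],q[1])
    return np.r_[(proj(T,jig2w(p,o[:2]))-(np.array([[191,343],[209,377]])/5+[275,135]-.4)[::1]).ravel(),
     (proj(T,jig2w(p,t))-(np.array([492,187])/5+[275,135]-.4)).ravel(),(proj(S,jig2w(p,t))-(np.array([110,68])/5+[230,190]-.4)).ravel()]
for th in(.3,.9):
    r=least_squares(g,[th,0.1]);print(r.x,r.cost,np.round(r.fun,1))
q=r.x
np.save('p.npy',p)
o,t=pts(*q)
for n,c,org in(('top',T,(275,135)),('scene',S,(230,190))):
    im=cv2.imread(f'pics/{n}c.png')
    D=lambda P,col:[cv2.circle(im,tuple(int(v) for v in (u-org+.4)*5),3,col,-1) for u in proj(c,jig2w(p,P))]
    D(cj,(0,0,255));D(o,(255,0,0));D(t,(0,255,0));D([.02,.04,.068],(255,0,255));D([0,0,.098],(255,255,0))
    cv2.imwrite(f'pics/{n}o.png',im)
print('tip',jig2w(p,pts(*q)[1]),'straptip',jig2w(p,o[:2].mean(0)))
E
```

```text
[ 0.59109493  0.03393908 -0.4168397 ] [-0.3 -1.7 -1.6 -0.3 -0.2  0.5  2.3 -2.1  0.3 -1.4  1.5 -0.6 -1.2 -2.1]
[0.87964673 0.05814427] 66.94239704978727 [ 2.8  7.5 -4.6 -7.  -0.4 -0.3 -0.1  0.1]
[0.87964711 0.05814418] 66.94239704958528 [ 2.8  7.5 -4.6 -7.  -0.4 -0.3 -0.1  0.1]
tip [[ 0.62293563 -0.02987632  0.1762151 ]] straptip [[0.53305487 0.15026342 0.068     ]]
```

```bash
python3 -c "
import cv2,numpy as np
a=cv2.imread('pics/topo.png');b=cv2.imread('pics/sceneo.png')
a=cv2.copyMakeBorder(a,0,b.shape[0]-a.shape[0],0,0,0);c=np.hstack([a,b]);cv2.imwrite('pics/ov.png',cv2.resize(c,(800,int(c.shape[0]*800/c.shape[1]))))"
```

```text
(no output)
```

View pics/ov.png

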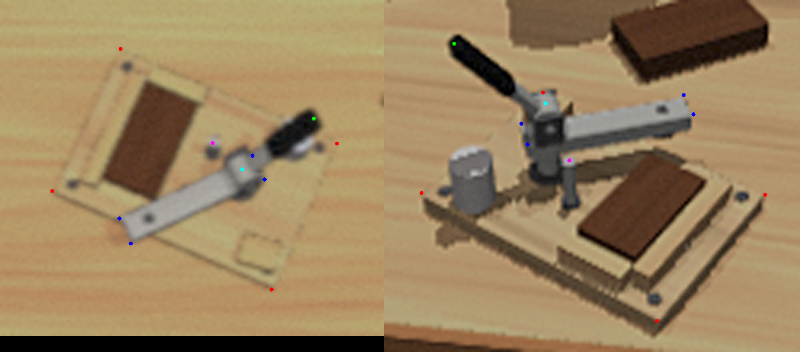

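The overlay is close, to about 3 mm: the pin, lever tip and strap coincide. The jig is at about (0.591, 0.034), yaw -0.417, with strap about 0.88 and lever about 0.06. I'll lift and move across to the robot side of the strap.

Call:
{"fn": "play_rows", "kwargs": {"plan": [{"jaw":0,"xyz":[0,0,-0.06],"spin":0},{"jaw":0,"xyz":[0.03,-0.03,-0.11],"spin":0},{"jaw":0,"xyz":[0.07,-0.06,-0.13],"spin":0},{"jaw":0,"xyz":[0.11,-0.1,-0.13],"spin":0},{"jaw":0,"xyz":[0.15,-0.135,-0.13],"spin":0},{"jaw":0,"xyz":[0.19,-0.17,-0.13],"spin":0},{"jaw":0,"xyz":[0.23,-0.205,-0.13],"spin":0},{"jaw":0,"xyz":[0.27,-0.24,-0.13],"spin":0},{"jaw":0,"xyz":[0.31,-0.27,-0.13],"spin":0},{"jaw":0,"xyz":[0.35,-0.31,-0.13],"spin":0}]}}

```text
time_s: 1.35
position: [0.4194, -0.0647, 0.2962]
orientation: [[0.903, 0.429, -0.001], [0.429, -0.903, 0.002], [-0.0, -0.002, -1.0]]
ft_force: [0.8, -0.6, -1.0]
gripper_width: 0.007
```

```bash
cat > st.py <<'E'
from plant import env, optics, order
import cv2,numpy as np,sys
def st():
    s=env.state();print(s['time_s'],np.round(s['position'],4),np.round(s['orientation'],3).tolist(),np.round(s['ft_force'],1),round(s['gripper_width'],3));return s
def tool(s,w): return np.round(s['orientation'].T@(np.array(w)-s['position']),3)
E
python3 - <<'E'
from st import *
s=st();print(tool(s,[.493,.103,.3]))
E
```

```text
1.35 [ 0.4194 -0.0647  0.2962] [[0.903, 0.429, -0.001], [0.429, -0.903, 0.002], [-0.0, -0.002, -1.0]] [ 0.8 -0.6 -1. ] 0.007
[ 0.138 -0.12  -0.004]
```

Call:
{"fn": "play_rows", "kwargs": {"plan": [{"jaw":0,"xyz":[0.04,-0.035,0],"spin":0},{"jaw":0,"xyz":[0.08,-0.07,0],"spin":0},{"jaw":0,"xyz":[0.11,-0.1,0],"spin":0},{"jaw":0,"xyz":[0.138,-0.12,0],"spin":0},{"jaw":0,"xyz":[0.138,-0.12,0],"spin":0},{"jaw":0,"xyz":[0.138,-0.12,0],"spin":0},{"jaw":0,"xyz":[0.138,-0.12,0],"spin":0},{"jaw":0,"xyz":[0.138,-0.12,0],"spin":0},{"jaw":0,"xyz":[0.138,-0.12,0],"spin":0},{"jaw":0,"xyz":[0.138,-0.12,0],"spin":0}]}}

```text
time_s: 2.6
position: [0.4926, 0.1026, 0.2966]
orientation: [[0.904, 0.428, -0.001], [0.428, -0.904, 0.002], [-0.0, -0.002, -1.0]]
ft_force: [-0.4, -0.1, -0.9]
gripper_width: 0.005
```

Run:
```python
from st import *
from h import *
s=st()
c=optics.read_camera('wrist');im=c['image'][:,:,::-1].copy()
np.savez('w1.npz',pos=s['position'],R=s['orientation'],**c);print(c['T_tool_cam'],c['intrinsics'])
T=c['T_tool_cam'];cc=dict(position=s['position']+s['orientation']@T[:3,3],attitude=s['orientation']@T[:3,:3],intrinsics=c['intrinsics'])
cv2.imwrite('pics/w1.png',im)
p=np.load('p.npy');o,t=pts(.88,.058)
cj=np.array([[.085,.175,.018],[-.085,.175,.018],[-.085,-.075,.018],[.085,-.075,.018]])
for P,col in((cj,(0,0,255)),(o,(255,0,0)),(t,(0,255,0)),([.02,.04,.068],(255,0,255)),([0,0,.098],(255,255,0))):
    for u in proj(cc,jig2w(p,P)):
        print(u.round()); 
        if abs(u).max()<2000: cv2.circle(im,tuple(int(v) for v in u),4,col,-1)
cv2.imwrite('pics/w1o.png',im)
```

```text
2.6 [0.4926 0.1026 0.2966] [[0.904, 0.428, -0.001], [0.428, -0.904, 0.002], [-0.0, -0.002, -1.0]] [-0.4 -0.1 -0.9] 0.005
[[ 7.03479359e-04 -9.63424771e-01 -2.67978015e-01  7.75421635e-02]
 [ 9.99999602e-01  8.25002262e-04 -3.40880709e-04 -8.26640493e-05]
 [ 5.49495388e-04 -2.67977668e-01  9.63424967e-01 -2.17209858e-01]
 [ 0.00000000e+00  0.00000000e+00  0.00000000e+00  1.00000000e+00]] [[350.22940007   0.         313.84662231]
 [  0.         350.22940007 196.95251799]
 [  0.           0.           1.        ]]
[359. -44.]
[258.  53.]
[375. 192.]
[473. 114.]
[294. 128.]
[293. 105.]
[415. 102.]
[414. 126.]
[501. 118.]
[392.  78.]
[405. 116.]
```

View pics/w1o.png

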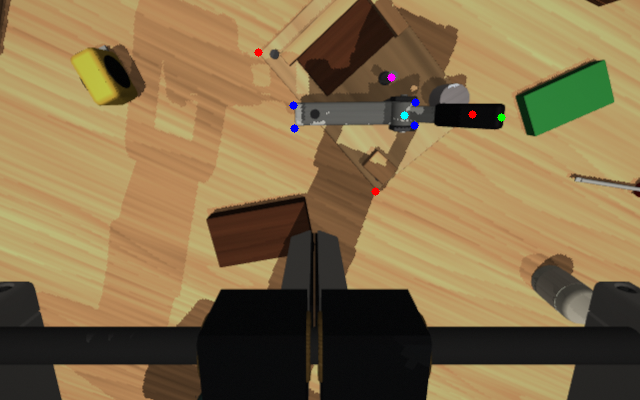

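The wrist view shows the strap end at about (301,113), the cheeks at about (403,113), the lever tip at about (503,117) and the pin at about (386,78). My overlay is off by a few pixels, so I'll refine the fit with the wrist view.

Run:
```python
import cv2,numpy as np
w=np.load('w1.npz');im=w['image'][:,:,::-1]
a=cv2.resize(im[20:210,240:520],(784,532),interpolation=cv2.INTER_CUBIC);cv2.imwrite('pics/w1c.png',a)
d=w['z_map'];K=w['intrinsics'];T=w['T_tool_cam']
v,u=np.mgrid[:400,:640];P=np.stack([(u-K[0,2])/K[0,0]*d,(v-K[1,2])/K[1,1]*d,d],-1)
P=(P@T[:3,:3].T+T[:3,3])@w['R'].T+w['pos'];np.save('w1P.npy',P)
z=P[:,:,2];x=P[:,:,0]
roi=np.zeros_like(z,bool);roi[60:180,280:430]=1
m=roi&(abs(z-.068)<.006)&(d>0)
n,l,s,c=cv2.connectedComponentsWithStats(m.astype(np.uint8));
for i in range(1,n):
    if s[i,4]>20:
        Q=P[l==i];print(s[i],Q.mean(0).round(4)); 
        if s[i,4]>500:
            r=cv2.minAreaRect(Q[:,:2].astype(np.float32)*1000);print(r,cv2.boxPoints(r))
for nm,lo,hi in(('board',.012,.024),('bench',-.01,.006),('cheek',.09,.103)):
    m=roi&(z>lo)&(z<hi)&(d>0);print(nm,m.sum(),P[m].mean(0).round(4),np.median(z[m]))
```

```text
[387  70  11  11  93] [0.628  0.0639 0.0673]
[ 294   99  106   31 2229] [0.5635 0.0972 0.0674]
((565.9301147460938, 94.41755676269531), (35.631343841552734, 129.2133331298828), 22.66314125061035) [[524.5963   147.17108 ]
 [574.3838    27.934818]
 [607.2639    41.664032]
 [557.47644  160.9003  ]]
board 7728 [0.5845 0.0608 0.0176] 0.01752978355415266
bench 4784 [ 5.026e-01  9.050e-02 -5.000e-04] -0.00048332591983760165
cheek 720 [0.593  0.0366 0.0974] 0.09765666918851215
```

View pics/w1c.png

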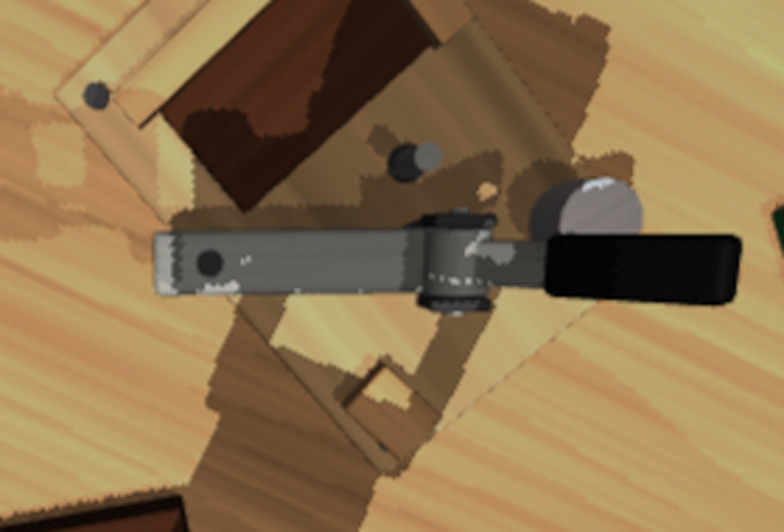

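The wrist depth agrees with the fit to about 2 mm: the pin is at (0.628, 0.064), the cheeks at (0.593, 0.037), and the strap bearing is about 115°. I'll check what lies under the descent and sweep, then go down.

Run:
```python
import numpy as np
P=np.load('w1P.npy');p=np.load('p.npy')
B=P[200:262,212:300].reshape(-1,3);print('big block',np.percentile(B,[5,50,95],axis=0).round(3))
# max height of things in sweep band around stud radius 70-140, bearing 60..140, excluding strap
s=np.array([.593,.0355]);q=P.reshape(-1,3);r=np.hypot(*(q[:,:2]-s).T);a=np.degrees(np.arctan2(q[:,1]-s[1],q[:,0]-s[0]))
for lo,hi in((60,75),(75,90),(90,100),(125,140),(140,170)):
    m=(r>.07)&(r<.15)&(a>lo)&(a<hi);print(lo,hi,m.sum(),np.percentile(q[m,2],[50,99.5]).round(3))
```

```text
big block [[ 0.304  0.087 -0.001]
 [ 0.358  0.135  0.029]
 [ 0.496  0.192  0.35 ]]
60 75 1565 [0.039 0.042]
75 90 1512 [0.039 0.042]
90 100 940 [0.018 0.041]
125 140 26916 [0.454 0.457]
140 170 9503 [0.391 0.456]
```

Call:
{"fn": "play_rows", "kwargs": {"plan": [{"jaw":0,"xyz":[0,0,0.05],"spin":0},{"jaw":0,"xyz":[0,0,0.1],"spin":0},{"jaw":0,"xyz":[0,0,0.15],"spin":0},{"jaw":0,"xyz":[0,0,0.19],"spin":0},{"jaw":0,"xyz":[0,0,0.22],"spin":0},{"jaw":0,"xyz":[0,0,0.24],"spin":0},{"jaw":0,"xyz":[0,0,0.24],"spin":0},{"jaw":0,"xyz":[0,0,0.24],"spin":0},{"jaw":0,"xyz":[0,0,0.24],"spin":0},{"jaw":0,"xyz":[0,0,0.24],"spin":0}]}}

```text
time_s: 3.9
position: [0.493, 0.1032, 0.0576]
orientation: [[0.904, 0.428, 0.001], [0.428, -0.904, 0.002], [0.001, -0.002, -1.0]]
ft_force: [0.4, -0.7, -0.3]
gripper_width: 0.006
```

Run:
```python
from st import *
s=st();S=np.array([.593,.0355])
for f in (115,110,105,100,95,90,85,80,75,70,66,64,62):
    d=np.radians(115.4-f);off=.014+.008*np.cos(d)+.0125*np.sin(d);a=np.radians(f)
    u=np.array([np.cos(a),np.sin(a)]);m=np.array([-u[1],u[0]])
    w=S+.105*u+off*m;print(f,w.round(4),tool(s,[*w,.0575]))
```

```text
3.9 [0.493  0.1032 0.0576] [[0.904, 0.428, 0.001], [0.428, -0.904, 0.002], [0.001, -0.002, -1.0]] [ 0.4 -0.7 -0.3] 0.006
115 [0.5286 0.1213] [ 0.04  -0.001  0.   ]
110 [0.5353 0.1263] [ 0.048 -0.003  0.   ]
105 [0.5425 0.1307] [ 0.057 -0.004  0.   ]
100 [0.5501 0.1346] [ 0.065 -0.004  0.   ]
95 [0.5581 0.1378] [ 0.074 -0.003  0.   ]
90 [0.5664 0.1405] [ 0.082 -0.002  0.   ]
85 [0.575  0.1425] [ 0.091 -0.     0.   ]
80 [0.5839 0.1437] [0.099 0.002 0.   ]
75 [0.5929 0.1442] [0.108 0.006 0.   ]
70 [0.6021 0.1439] [0.116 0.01  0.   ]
66 [0.6095 0.1431] [0.122 0.014 0.   ]
64 [0.6132 0.1425] [0.125 0.016 0.   ]
62 [0.6169 0.1417] [0.128 0.018 0.   ]
```

Call:
{"fn": "play_rows", "kwargs": {"plan": [{"jaw":0,"xyz":[0.015,0,0],"spin":0},{"jaw":0,"xyz":[0.03,0,0],"spin":0},{"jaw":0,"xyz":[0.04,-0.001,0],"spin":0},{"jaw":0,"xyz":[0.05,-0.003,0],"spin":0},{"jaw":0,"xyz":[0.06,-0.004,0],"spin":0},{"jaw":0,"xyz":[0.07,-0.004,0],"spin":0},{"jaw":0,"xyz":[0.08,-0.002,0],"spin":0},{"jaw":0,"xyz":[0.09,0,0],"spin":0},{"jaw":0,"xyz":[0.1,0.002,0],"spin":0},{"jaw":0,"xyz":[0.1,0.002,0],"spin":0}]}}

```text
time_s: 5.15
position: [0.5849, 0.1443, 0.0576]
orientation: [[0.904, 0.428, 0.001], [0.428, -0.904, 0.002], [0.001, -0.002, -1.0]]
ft_force: [-0.2, -0.6, 0.7]
gripper_width: 0.005
```

Run:
```python
from st import *
s=st();S=np.array([.593,.0355])
for f in (80,75,70,66,64,62):
    d=np.radians(115.4-f);off=.014+.008*np.cos(d)+.0125*np.sin(d);a=np.radians(f)
    u=np.array([np.cos(a),np.sin(a)]);m=np.array([-u[1],u[0]])
    w=S+.105*u+off*m;print(f,tool(s,[*w,.0575]))
c=optics.read_camera('wrist');cv2.imwrite('pics/w2.png',c['image'][:,:,::-1])
c=optics.read_camera('scene');cv2.imwrite('pics/s2.png',cv2.resize(c['image'][150:310,190:430,::-1],None,fx=3,fy=3))
```

```text
5.15 [0.5849 0.1443 0.0576] [[0.904, 0.428, 0.001], [0.428, -0.904, 0.002], [0.001, -0.002, -1.0]] [-0.2 -0.6  0.7] 0.005
80 [-0.001  0.     0.   ]
75 [0.007 0.003 0.   ]
70 [0.015 0.008 0.   ]
66 [0.022 0.012 0.   ]
64 [0.025 0.014 0.   ]
62 [0.028 0.016 0.   ]
```

View pics/w2.png

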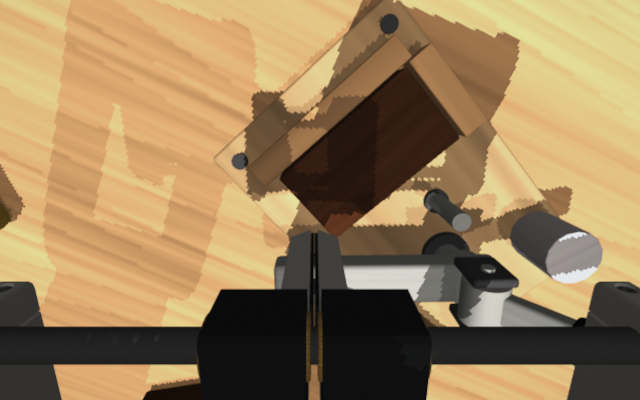

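View pics/s2.png

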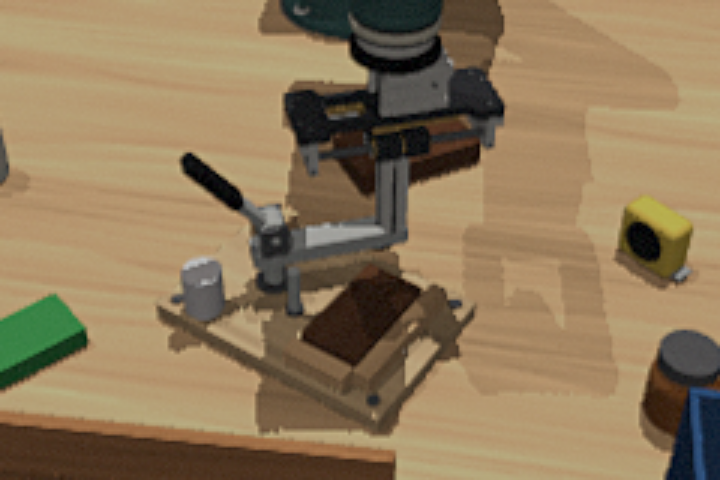

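Run:
```python
from st import *
from h import *
s=st();S=cam('scene0.npz')
for w in ([.5849,.1443,.0576],[.5286,.1213,.0576],[.493,.1032,.0576]): print(w,(proj(S,w)[0]-[190,150])*3)
c=optics.read_camera('scene');cv2.imwrite('pics/s3.png',cv2.resize(c['image'][150:310,190:430,::-1],None,fx=3,fy=3))
c=optics.read_camera('top');cv2.imwrite('pics/t3.png',cv2.resize(c['image'][110:260,250:420,::-1],None,fx=4,fy=4))
```

```text
5.25 [0.5841 0.1441 0.0576] [[0.904, 0.428, 0.0], [0.428, -0.904, 0.002], [0.001, -0.002, -1.0]] [0.1 0.8 0.9] 0.004
[0.5849, 0.1443, 0.0576] [388.87450543 259.55349303]
[0.5286, 0.1213, 0.0576] [375.33536057 218.31367383]
[0.493, 0.1032, 0.0576] [363.89924992 193.67036798]
```

View pics/s3.png

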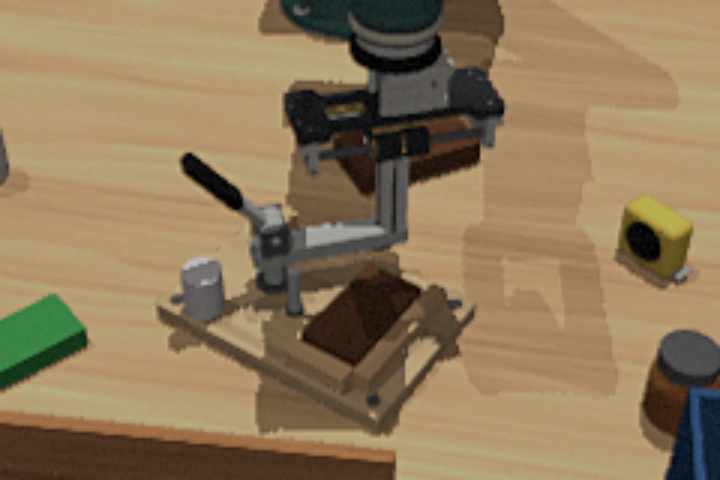

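View pics/t3.png

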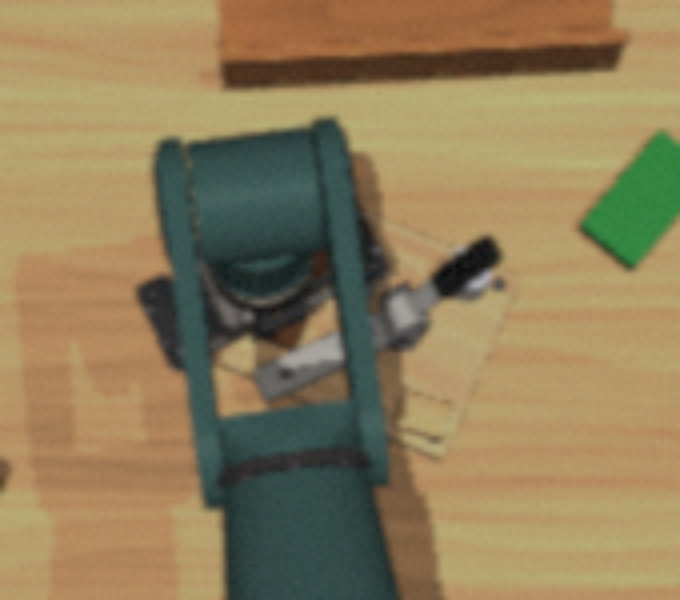

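The strap looks unmoved, although the TCP has travelled past it. I'll look closely before moving again.

Run:
```python
from st import *
from h import *
s=st()
c=optics.read_camera('scene');np.savez('s4.npz',**c)
cv2.imwrite('pics/s4.png',cv2.resize(c['image'][195:265,260:350,::-1],None,fx=8,fy=8,interpolation=cv2.INTER_CUBIC))
def cloud(c,pos,att):
    d=c['z_map'];K=c['intrinsics'];v,u=np.mgrid[:400,:640];P=np.stack([(u-K[0,2])/K[0,0]*d,(v-K[1,2])/K[1,1]*d,d],-1);return P@att.T+pos
P=cloud(c,c['position'],c['attitude'])
for v in range(212,242,2): print(v,[tuple(P[v,u].round(3)) for u in (312,321,325)])
w=optics.read_camera('wrist');T=w['T_tool_cam'];R=s['orientation']
Q=cloud(w,s['position']+R@T[:3,3],R@T[:3,:3])
m=(abs(Q[:,:,2]-.068)<.005)&(w['z_map']>0);
print(m.sum(),Q[m].mean(0),cv2.minAreaRect(Q[m][:,:2].astype(np.float32)*1000))
for v in range(200,300,8): print(v,[tuple(Q[v,u].round(3)) for u in (285,315,400)])
```

```text
5.35 [0.5839 0.1441 0.0577] [[0.904, 0.428, 0.0], [0.428, -0.904, 0.002], [0.001, -0.002, -1.0]] [-0.1 -0.1  0.6] 0.008
212 [(np.float64(0.425), np.float64(0.093), np.float64(0.013)), (np.float64(0.589), np.float64(0.147), np.float64(0.148)), (np.float64(0.588), np.float64(0.157), np.float64(0.149))]
214 [(np.float64(0.425), np.float64(0.093), np.float64(0.005)), (np.float64(0.59), np.float64(0.147), np.float64(0.143)), (np.float64(0.588), np.float64(0.158), np.float64(0.143))]
216 [(np.float64(0.43), np.float64(0.094), np.float64(0.0)), (np.float64(1.337), np.float64(0.259), np.float64(0.744)), (np.float64(0.587), np.float64(0.158), np.float64(0.135))]
218 [(np.float64(0.44), np.float64(0.096), np.float64(0.001)), (np.float64(0.589), np.float64(0.147), np.float64(0.128)), (np.float64(0.587), np.float64(0.158), np.float64(0.128))]
220 [(np.float64(0.45), np.float64(0.098), np.float64(0.0)), (np.float64(0.588), np.float64(0.147), np.float64(0.12)), (np.float64(0.588), np.float64(0.158), np.float64(0.122))]
222 [(np.float64(0.458), np.float64(0.099), np.float64(-0.001)), (np.float64(0.
[... 3525 characters left out ...]
, np.float64(0.159), np.float64(0.144)), (np.float64(0.591), np.float64(0.147), np.float64(0.142)), (np.float64(0.58), np.float64(0.08), np.float64(0.067))]
280 [(np.float64(0.587), np.float64(0.158), np.float64(0.151)), (np.float64(0.591), np.float64(0.147), np.float64(0.149)), (np.float64(0.575), np.float64(0.077), np.float64(0.068))]
288 [(np.float64(0.587), np.float64(0.158), np.float64(0.156)), (np.float64(0.591), np.float64(0.147), np.float64(0.154)), (np.float64(0.57), np.float64(0.074), np.float64(0.067))]
296 [(np.float64(0.611), np.float64(0.164), np.float64(0.202)), (np.float64(0.591), np.float64(0.147), np.float64(0.16)), (np.float64(0.622), np.float64(0.139), np.float64(0.201))]
```

View pics/s4.png

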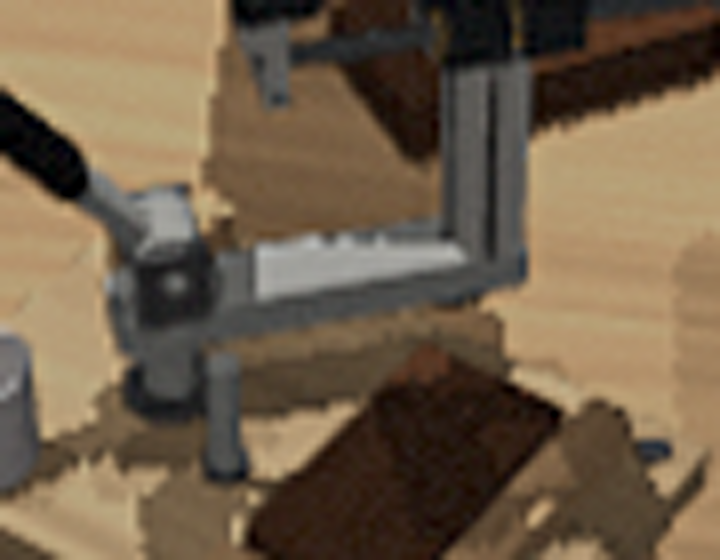

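The fingertips really end at about z 0.095, while the reported TCP is at 0.058. That is about 36 mm higher, so they swept over the strap. I'll check whether the offset depends on the opening, using the start picture with the gripper open.

Run:
```python
from st import *
from h import *
S=cam('scene0.npz');p0=np.array([.2359,-.4961,.1661]);y=np.array([.429,-.903,-.002])
im=S['image'][:,:,::-1].copy()
for o in(-.05,0,.05): 
    for z in (0,.036): u=proj(S,p0+y*o+[0,0,z])[0];print(o,z,u)
def cloud(c,pos,att):
    d=c['z_map'];K=c['intrinsics'];v,u=np.mgrid[:400,:640];P=np.stack([(u-K[0,2])/K[0,0]*d,(v-K[1,2])/K[1,1]*d,d],-1);return P@att.T+pos
P=cloud(S,S['position'],S['attitude']);q=P[60:160,90:200].reshape(-1,3);m=(np.hypot(*(q[:,:2]-p0[:2]).T)<.08)&(q[:,2]>.12);q=q[m]
for z in np.arange(.13,.3,.01):
    k=(q[:,2]>z)&(q[:,2]<z+.01);print(round(z,2),k.sum(),(np.percentile((q[k]-p0)@y,[0,50,100]).round(3) if k.any() else ''))
W=np.load('w1.npz')  # closed, hover
c4=cam('s4.npz');P=cloud(c4,c4['position'],c4['attitude']);q=P[150:260,280:360].reshape(-1,3);p1=np.array([.5841,.1441,.0577])
q=q[(np.hypot(*(q[:,:2]-p1[:2]).T)<.03)&(q[:,2]>.08)];print('closed min z',np.sort(q[:,2])[:5])
u=(proj(S,p0)[0]).astype(int);cv2.imwrite('pics/f0.png',cv2.resize(im[60:130,105:195],None,fx=8,fy=8,interpolation=cv2.INTER_CUBIC))
```

```text
-0.05 0 [175.97453337 125.86007646]
-0.05 0.036 [173.8454061  116.55872746]
0 0 [161.37175625 127.25498103]
0 0.036 [158.98527783 117.89383423]
0.05 0 [146.51161659 128.6744697 ]
0.05 0.036 [143.85893656 119.25285887]
0.13 0 
0.14 0 
0.15 0 
0.16 0 
0.17 0 
0.18 0 
0.19 0 
0.2 6 [-0.049  0.049  0.053]
0.21 25 [-0.058 -0.046  0.062]
0.22 22 [-0.056  0.049  0.06 ]
0.23 23 [-0.058  0.047  0.06 ]
0.24 27 [-0.057  0.048  0.06 ]
0.25 25 [-0.058  0.049  0.061]
0.26 27 [-0.057 -0.046  0.06 ]
0.27 30 [-0.058  0.049  0.061]
0.28 24 [-0.058  0.05   0.059]
0.29 29 [-0.065  0.05   0.071]
closed min z [0.09445671 0.09747213 0.09873261 0.10014394 0.10071189]
```

View pics/f0.png

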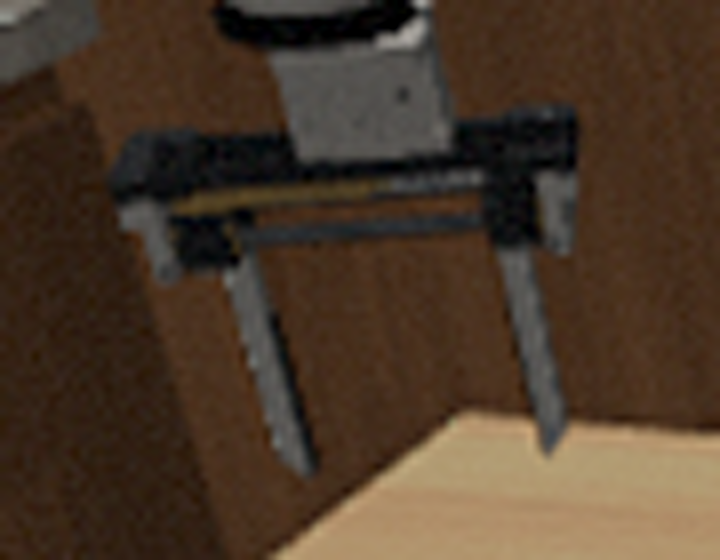

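The offset is the same open and closed: the true fingertips sit about 37 mm above the reported TCP, with no sideways error. I'll back out along the same path, go 38 mm lower, and check the true tip height before pushing.

Call:
{"fn": "play_rows", "kwargs": {"plan": [{"jaw":0,"xyz":[-0.025,0,0],"spin":0},{"jaw":0,"xyz":[-0.05,0,0],"spin":0},{"jaw":0,"xyz":[-0.075,0,0],"spin":0},{"jaw":0,"xyz":[-0.1,0,0],"spin":0},{"jaw":0,"xyz":[-0.1,0,0],"spin":0},{"jaw":0,"xyz":[-0.1,0,0.015],"spin":0},{"jaw":0,"xyz":[-0.1,0,0.03],"spin":0},{"jaw":0,"xyz":[-0.1,0,0.038],"spin":0},{"jaw":0,"xyz":[-0.1,0,0.038],"spin":0},{"jaw":0,"xyz":[-0.1,0,0.038],"spin":0}]}}

```text
time_s: 6.7
position: [0.494, 0.1015, 0.0198]
orientation: [[0.904, 0.428, 0.001], [0.428, -0.904, 0.002], [0.002, -0.002, -1.0]]
ft_force: [0.1, 0.2, -0.3]
gripper_width: -0.001
```

Run:
```python
from st import *
from h import *
s=st();S=np.array([.593,.0355])
c=optics.read_camera('scene')
cv2.imwrite('pics/s5.png',cv2.resize(c['image'][185:265,260:360,::-1],None,fx=8,fy=8,interpolation=cv2.INTER_CUBIC)[:600])
w=optics.read_camera('wrist')
d=w['z_map'];K=w['intrinsics'];v,u=np.mgrid[:400,:640];P=np.stack([(u-K[0,2])/K[0,0]*d,(v-K[1,2])/K[1,1]*d,d],-1);T=w['T_tool_cam'];R=s['orientation']
Q=(P@T[:3,:3].T+T[:3,3])@R.T+s['position']
q=Q[215:245,295:340].reshape(-1,3);q=q[np.hypot(*(q[:,:2]-s['position'][:2]).T)<.02];print('tip z',np.sort(q[:,2])[:400:40])
cv2.imwrite('pics/w5.png',w['image'][:,:,::-1])
for f in (115,110,105,100,95,90,85,80,75,70,66,64,62):
    d=np.radians(115.4-f);off=.014+.008*np.cos(d)+.0125*np.sin(d);a=np.radians(f)
    u=np.array([np.cos(a),np.sin(a)]);m=np.array([-u[1],u[0]])
    W=S+.105*u+off*m;print(f,W.round(4),tool(s,[*W,s['position'][2]]))
```

```text
6.7 [0.494  0.1015 0.0198] [[0.904, 0.428, 0.001], [0.428, -0.904, 0.002], [0.002, -0.002, -1.0]] [ 0.1  0.2 -0.3] -0.001
tip z [-0.00240301 -0.00174217 -0.00150444 -0.00135978 -0.00125596 -0.00111008
 -0.00100425 -0.00091849 -0.00083091 -0.0007441 ]
115 [0.5286 0.1213] [ 0.04  -0.003  0.   ]
110 [0.5353 0.1263] [ 0.048 -0.005  0.   ]
105 [0.5425 0.1307] [ 0.056 -0.006  0.   ]
100 [0.5501 0.1346] [ 0.065 -0.006  0.   ]
95 [0.5581 0.1378] [ 0.074 -0.005  0.   ]
90 [0.5664 0.1405] [ 0.082 -0.004  0.   ]
85 [0.575  0.1425] [ 0.091 -0.002  0.   ]
80 [0.5839 0.1437] [0.099 0.    0.   ]
75 [0.5929 0.1442] [0.108 0.004 0.   ]
70 [0.6021 0.1439] [0.116 0.008 0.   ]
66 [0.6095 0.1431] [0.122 0.012 0.   ]
64 [0.6132 0.1425] [0.125 0.014 0.   ]
62 [0.6169 0.1417] [0.128 0.016 0.   ]
```

View pics/s5.png

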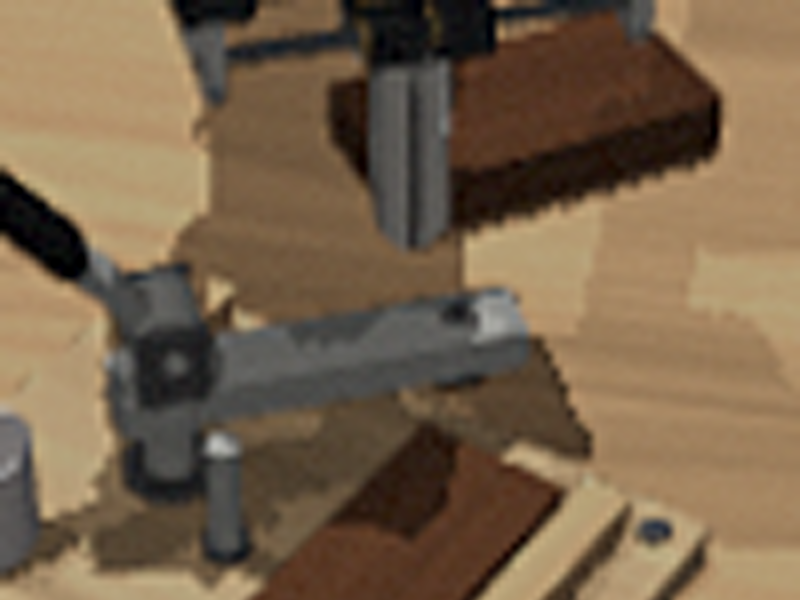

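View pics/w5.png

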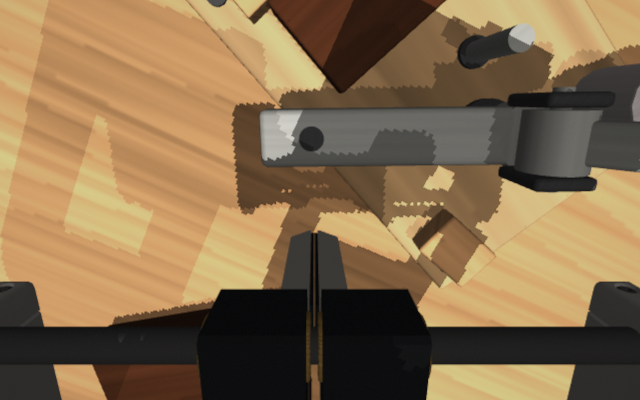

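The true tip is at scene pixel (311,216), which matches z about 0.056, mid-height of the strap side. Pushing now.

Call:
{"fn": "play_rows", "kwargs": {"plan": [{"jaw":0,"xyz":[0.015,-0.001,0],"spin":0},{"jaw":0,"xyz":[0.03,-0.002,0],"spin":0},{"jaw":0,"xyz":[0.04,-0.003,0],"spin":0},{"jaw":0,"xyz":[0.048,-0.005,0],"spin":0},{"jaw":0,"xyz":[0.056,-0.006,0],"spin":0},{"jaw":0,"xyz":[0.065,-0.006,0],"spin":0},{"jaw":0,"xyz":[0.074,-0.005,0],"spin":0},{"jaw":0,"xyz":[0.082,-0.004,0],"spin":0},{"jaw":0,"xyz":[0.082,-0.004,0],"spin":0},{"jaw":0,"xyz":[0.082,-0.004,0],"spin":0}]}}

```text
time_s: 8.05
position: [0.5669, 0.1404, 0.0207]
orientation: [[0.904, 0.428, 0.003], [0.428, -0.904, 0.003], [0.003, -0.001, -1.0]]
ft_force: [-0.8, -0.0, 0.7]
gripper_width: 0.01
```

Run:
```python
from st import *
s=st();S=np.array([.593,.0355])
c=optics.read_camera('scene')
cv2.imwrite('pics/s6.png',cv2.resize(c['image'][185:265,250:350,::-1],None,fx=7,fy=7,interpolation=cv2.INTER_CUBIC))
for f in (90,85,80,75,70,66,64,62):
    d=np.radians(115.4-f);off=.014+.008*np.cos(d)+.0125*np.sin(d);a=np.radians(f)
    u=np.array([np.cos(a),np.sin(a)]);m=np.array([-u[1],u[0]])
    W=S+.105*u+off*m;print(f,tool(s,[*W,s['position'][2]]))
```

```text
8.05 [0.5669 0.1404 0.0207] [[0.904, 0.428, 0.003], [0.428, -0.904, 0.003], [0.003, -0.001, -1.0]] [-0.8 -0.   0.7] 0.01
90 [-0. -0. -0.]
85 [0.008 0.002 0.   ]
80 [0.017 0.004 0.   ]
75 [0.025 0.008 0.   ]
70 [0.033 0.012 0.   ]
66 [0.04  0.016 0.   ]
64 [0.043 0.018 0.   ]
62 [0.046 0.02  0.   ]
```

View pics/s6.png

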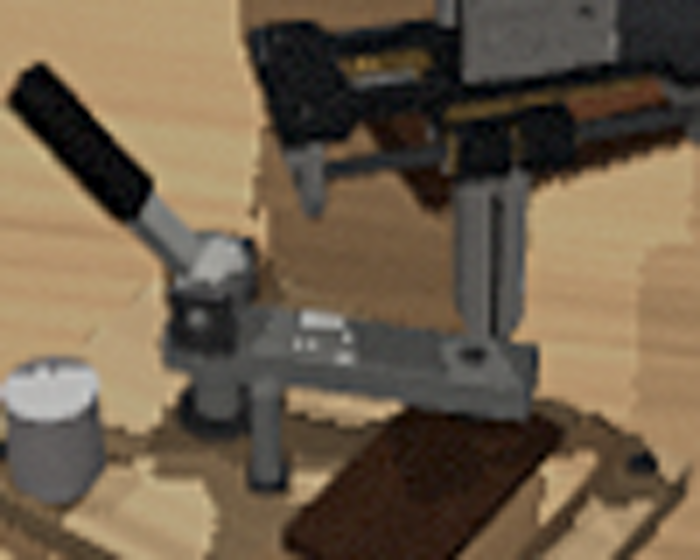

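The strap is swinging and its tip is now over the block edge. I'll continue to the stop.

Call:
{"fn": "play_rows", "kwargs": {"plan": [{"jaw":0,"xyz":[0.008,0.002,0],"spin":0},{"jaw":0,"xyz":[0.017,0.004,0],"spin":0},{"jaw":0,"xyz":[0.025,0.008,0],"spin":0},{"jaw":0,"xyz":[0.03,0.01,0],"spin":0},{"jaw":0,"xyz":[0.034,0.013,0],"spin":0},{"jaw":0,"xyz":[0.037,0.014,0],"spin":0},{"jaw":0,"xyz":[0.04,0.016,0],"spin":0},{"jaw":0,"xyz":[0.042,0.017,0],"spin":0},{"jaw":0,"xyz":[0.042,0.017,0],"spin":0},{"jaw":0,"xyz":[0.042,0.017,0],"spin":0}]}}

```text
time_s: 9.35
position: [0.6104, 0.143, 0.0205]
orientation: [[0.904, 0.428, -0.001], [0.428, -0.904, 0.002], [0.0, -0.002, -1.0]]
ft_force: [-5.1, -0.0, 1.8]
gripper_width: 0.003
```

Run:
```python
from st import *
s=st()
c=optics.read_camera('scene')
cv2.imwrite('pics/s7.png',cv2.resize(c['image'][185:265,250:350,::-1],None,fx=7,fy=7,interpolation=cv2.INTER_CUBIC))
c=optics.read_camera('wrist');cv2.imwrite('pics/w7.png',c['image'][:,:,::-1])
```

```text
9.35 [0.6104 0.143  0.0205] [[0.904, 0.428, -0.001], [0.428, -0.904, 0.002], [0.0, -0.002, -1.0]] [-5.1 -0.   1.8] 0.003
```

View pics/s7.png

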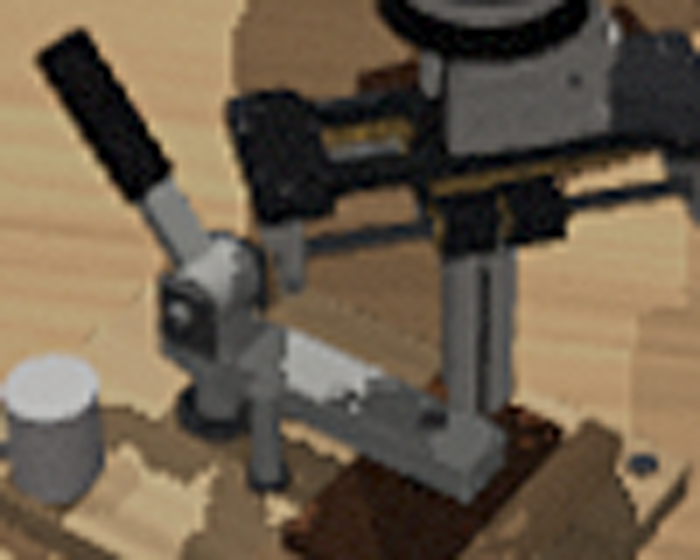

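View pics/w7.png

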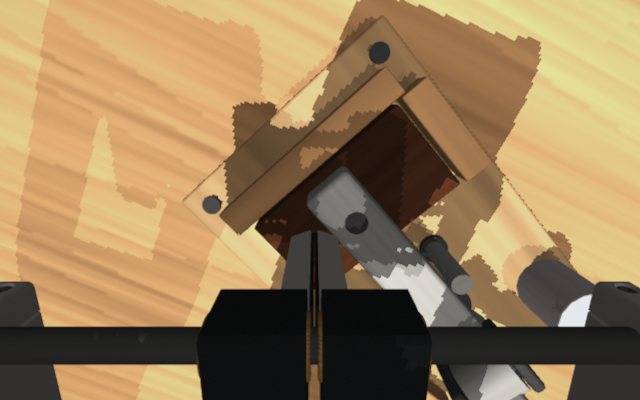

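The strap lies against the pin and the contact force has risen to 5 N, against about 1 N for sliding. I'll nudge it 3 mm more to be sure, then back off.

Call:
{"fn": "play_rows", "kwargs": {"plan": [{"jaw":0,"xyz":[0.002,0.001,0],"spin":0},{"jaw":0,"xyz":[0.003,0.001,0],"spin":0},{"jaw":0,"xyz":[0.003,0.001,0],"spin":0},{"jaw":0,"xyz":[0.003,0.001,0],"spin":0},{"jaw":0,"xyz":[0.003,0.001,0],"spin":0},{"jaw":0,"xyz":[0.003,0.001,0],"spin":0},{"jaw":0,"xyz":[0.003,0.001,0],"spin":0},{"jaw":0,"xyz":[0.003,0.001,0],"spin":0},{"jaw":0,"xyz":[0.003,0.001,0],"spin":0},{"jaw":0,"xyz":[0.003,0.001,0],"spin":0}]}}

```text
time_s: 10.7
position: [0.6104, 0.143, 0.0203]
orientation: [[0.903, 0.429, -0.008], [0.429, -0.903, 0.001], [-0.006, -0.004, -1.0]]
ft_force: [-8.7, -1.2, 3.8]
gripper_width: 0.005
```

Call:
{"fn": "play_rows", "kwargs": {"plan": [{"jaw":0,"xyz":[-0.01,-0.004,0],"spin":0},{"jaw":0,"xyz":[-0.03,-0.008,0],"spin":0},{"jaw":0,"xyz":[-0.05,-0.01,0],"spin":0},{"jaw":0,"xyz":[-0.06,-0.01,0],"spin":0},{"jaw":0,"xyz":[-0.06,-0.01,-0.05],"spin":0},{"jaw":0,"xyz":[-0.06,-0.01,-0.1],"spin":0},{"jaw":0,"xyz":[-0.06,-0.01,-0.16],"spin":0},{"jaw":0,"xyz":[-0.06,-0.01,-0.21],"spin":-10},{"jaw":0,"xyz":[-0.06,-0.01,-0.22],"spin":-20},{"jaw":0,"xyz":[-0.06,-0.01,-0.22],"spin":-30}]}}

```text
time_s: 11.95
position: [0.5551, 0.1262, 0.2432]
orientation: [[0.563, 0.826, -0.002], [0.826, -0.563, 0.002], [0.001, -0.002, -1.0]]
ft_force: [0.3, -0.9, -0.1]
gripper_width: 0.008
```

Run:
```python
from st import *
from h import *
s=st()
c=optics.read_camera('scene')
cv2.imwrite('pics/s8.png',cv2.resize(c['image'][185:265,250:350,::-1],None,fx=7,fy=7,interpolation=cv2.INTER_CUBIC))
w=optics.read_camera('wrist');im=w['image'][:,:,::-1].copy()
d=w['z_map'];K=w['intrinsics'];v,u=np.mgrid[:400,:640];P=np.stack([(u-K[0,2])/K[0,0]*d,(v-K[1,2])/K[1,1]*d,d],-1);T=w['T_tool_cam'];R=s['orientation']
Q=(P@T[:3,:3].T+T[:3,3])@R.T+s['position'];np.save('w8P.npy',Q)
p=np.load('p.npy').copy();p[:2]=[.593,.0355]
cc=dict(position=s['position']+R@T[:3,3],attitude=R@T[:3,:3],intrinsics=K)
cv2.imwrite('pics/w8.png',im)
o,t=pts(0,.058)
for P,col in((o,(255,0,0)),(t,(0,255,0)),([.02,.04,.068],(255,0,255)),([0,0,.098],(255,255,0))):
    for x in proj(cc,jig2w(p,P)):
        if abs(x).max()<2000: cv2.circle(im,tuple(int(v) for v in x),3,col,-1)
cv2.imwrite('pics/w8o.png',im);print(jig2w(p,t))
```

```text
11.95 [0.5551 0.1262 0.2432] [[0.563, 0.826, -0.002], [0.826, -0.563, 0.002], [0.001, -0.002, -1.0]] [ 0.3 -0.9 -0.1] 0.008
[[ 0.56413061 -0.02969922  0.17622538]]
```

View pics/s8.png

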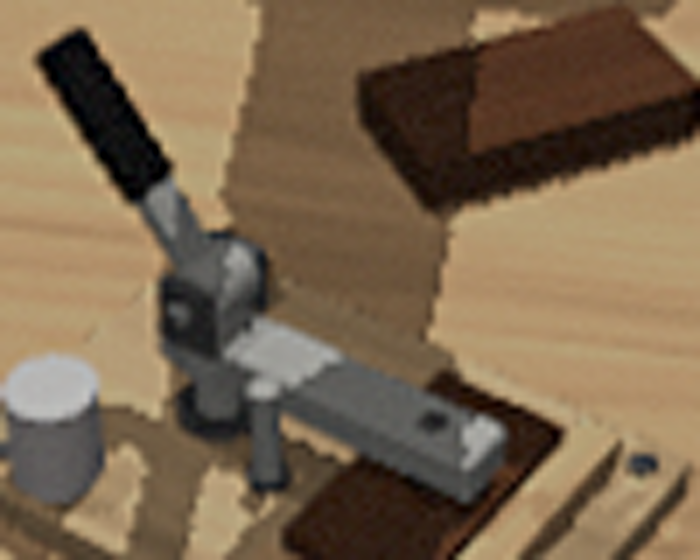

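View pics/w8o.png

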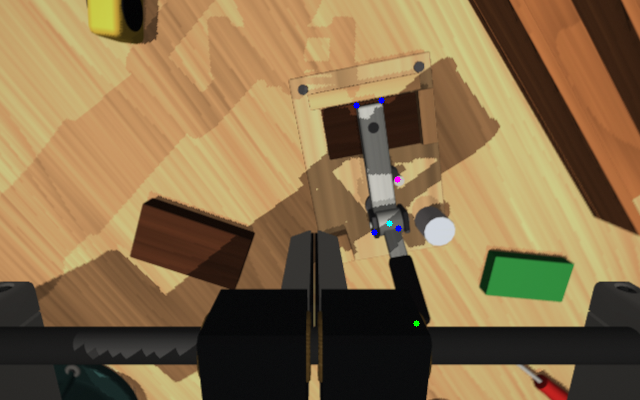

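The strap matches the theta = 0 overlay against the pin (magenta at (397,180)), and the lever is still raised. Next I'll go over the lever and work out its push arc.

```bash
cat > lev.py <<'E'
from st import *
s=st();S=np.array([.593,.0355]);n=np.array([-.405,-.914]);OFF=.037
def W(h,z): return [*(S+n*h),z-OFF]
print('hover',tool(s,W(.035,.27)),tool(s,W(.035,.21)))
r=.09
for e in(1.05,.95,.85,.75,.65,.55,.45,.35,.25,.15,.07,0,-.05):
    print(e,tool(s,W(r*np.cos(e)-.007*np.sin(e)-.008,.086+r*np.sin(e)+.007*np.cos(e))))
E
python3 lev.py
```

```text
12.05 [0.5542 0.1261 0.2413] [[0.568, 0.823, -0.005], [0.823, -0.568, 0.001], [-0.002, -0.005, -1.0]] [-0.6  0.3  0. ] 0.007
hover [-0.087  0.09   0.008] [-0.087  0.09   0.068]
1.05 [-0.082  0.09   0.11 ]
0.95 [-0.09   0.091  0.115]
0.85 [-0.098  0.093  0.12 ]
0.75 [-0.104  0.094  0.126]
0.65 [-0.111  0.095  0.132]
0.55 [-0.116  0.096  0.139]
0.45 [-0.121  0.097  0.147]
0.35 [-0.125  0.098  0.155]
0.25 [-0.128  0.099  0.163]
0.15 [-0.131  0.099  0.172]
0.07 [-0.132  0.099  0.179]
0 [-0.133  0.1    0.185]
-0.05 [-0.133  0.1    0.19 ]
```

Call:
{"fn": "play_rows", "kwargs": {"plan": [{"jaw":0,"xyz":[-0.02,0.02,0],"spin":-5},{"jaw":0,"xyz":[-0.045,0.045,0],"spin":-10},{"jaw":0,"xyz":[-0.07,0.07,0],"spin":-10},{"jaw":0,"xyz":[-0.08,0.085,0],"spin":-10},{"jaw":0,"xyz":[-0.082,0.09,0],"spin":-10},{"jaw":0,"xyz":[-0.082,0.09,0.02],"spin":-10},{"jaw":0,"xyz":[-0.082,0.09,0.05],"spin":-10},{"jaw":0,"xyz":[-0.082,0.09,0.07],"spin":-10},{"jaw":0,"xyz":[-0.082,0.09,0.07],"spin":-10},{"jaw":0,"xyz":[-0.082,0.09,0.07],"spin":-10}]}}

```text
time_s: 13.3
position: [0.5818, 0.0082, 0.1721]
orientation: [[0.416, 0.909, -0.004], [0.909, -0.416, 0.002], [-0.0, -0.004, -1.0]]
ft_force: [0.1, 0.2, 0.0]
gripper_width: 0.007
```

```bash
python3 lev.py
python3 - <<'E'
from st import *
c=optics.read_camera('scene')
cv2.imwrite('pics/s9.png',cv2.resize(c['image'][165:255,235:335,::-1],None,fx=6,fy=6,interpolation=cv2.INTER_CUBIC))
c=optics.read_camera('wrist');cv2.imwrite('pics/w9.png',c['image'][:,:,::-1])
E
```

```text
13.3 [0.5818 0.0082 0.1721] [[0.416, 0.909, -0.004], [0.909, -0.416, 0.002], [-0.0, -0.004, -1.0]] [0.1 0.2 0. ] 0.007
hover [-0.006 -0.001 -0.061] [-0.006 -0.001 -0.001]
1.05 [-0.001 -0.001  0.042]
0.95 [-0.009 -0.001  0.046]
0.85 [-0.017 -0.     0.051]
0.75 [-0.024 -0.     0.057]
0.65 [-0.03  -0.     0.063]
0.55 [-0.036 -0.     0.07 ]
0.45 [-0.041 -0.     0.078]
0.35 [-0.045  0.     0.086]
0.25 [-0.048  0.     0.094]
0.15 [-0.05   0.     0.103]
0.07 [-0.052  0.     0.11 ]
0 [-0.053  0.     0.116]
-0.05 [-0.053  0.     0.121]
```

View pics/s9.png

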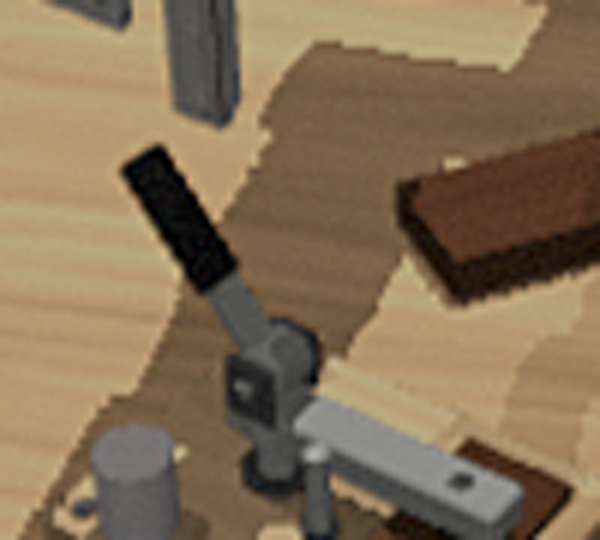

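View pics/w9.png

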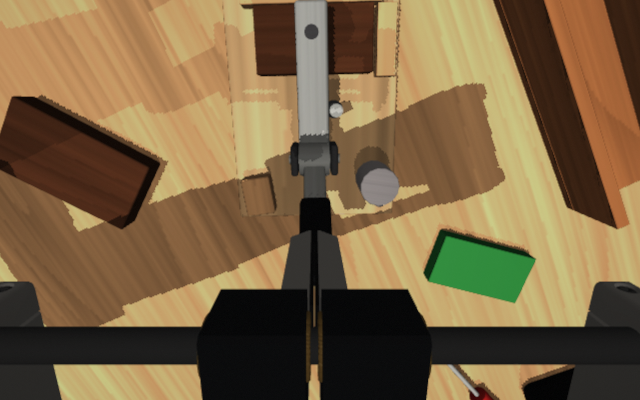

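The fingers line up with the lever in plane, just above and inside the grip. I'll push along the arc in two stages.

Call:
{"fn": "play_rows", "kwargs": {"plan": [{"jaw":0,"xyz":[-0.001,0,0.02],"spin":0},{"jaw":0,"xyz":[-0.001,0,0.04],"spin":0},{"jaw":0,"xyz":[-0.009,0,0.046],"spin":0},{"jaw":0,"xyz":[-0.017,0,0.051],"spin":0},{"jaw":0,"xyz":[-0.024,0,0.057],"spin":0},{"jaw":0,"xyz":[-0.03,0,0.063],"spin":0},{"jaw":0,"xyz":[-0.036,0,0.07],"spin":0},{"jaw":0,"xyz":[-0.041,0,0.078],"spin":0},{"jaw":0,"xyz":[-0.041,0,0.078],"spin":0},{"jaw":0,"xyz":[-0.041,0,0.078],"spin":0}]}}

```text
time_s: 14.65
position: [0.5642, -0.0294, 0.0941]
orientation: [[0.417, 0.909, -0.004], [0.909, -0.417, 0.001], [-0.001, -0.005, -1.0]]
ft_force: [0.3, -0.2, -0.6]
gripper_width: 0.005
```

```bash
python3 lev.py|tail -8
python3 - <<'E'
from st import *
s=st()
c=optics.read_camera('scene')
cv2.imwrite('pics/s10.png',cv2.resize(c['image'][165:265,235:335,::-1],None,fx=6,fy=6,interpolation=cv2.INTER_CUBIC))
E
```

```text
0.55 [ 0.006 -0.    -0.008]
0.45 [ 0.001  0.    -0.   ]
0.35 [-0.003  0.     0.008]
0.25 [-0.006  0.     0.016]
0.15 [-0.009  0.     0.025]
0.07 [-0.01   0.     0.032]
0 [-0.011  0.     0.038]
-0.05 [-0.011  0.     0.043]
14.65 [ 0.5642 -0.0294  0.0941] [[0.417, 0.909, -0.004], [0.909, -0.417, 0.001], [-0.001, -0.005, -1.0]] [ 0.3 -0.2 -0.6] 0.005
```

View pics/s10.png

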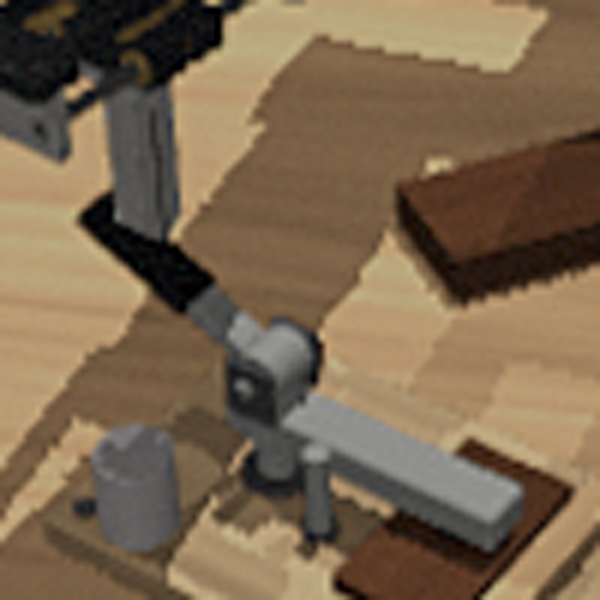

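The lever is about halfway down and the strap is still on the pin. Second stage, to the stop.

Call:
{"fn": "play_rows", "kwargs": {"plan": [{"jaw":0,"xyz":[-0.003,0,0.008],"spin":0},{"jaw":0,"xyz":[-0.006,0,0.016],"spin":0},{"jaw":0,"xyz":[-0.009,0,0.025],"spin":0},{"jaw":0,"xyz":[-0.01,0,0.032],"spin":0},{"jaw":0,"xyz":[-0.011,0,0.036],"spin":0},{"jaw":0,"xyz":[-0.011,0,0.039],"spin":0},{"jaw":0,"xyz":[-0.011,0,0.041],"spin":0},{"jaw":0,"xyz":[-0.011,0,0.041],"spin":0},{"jaw":0,"xyz":[-0.011,0,0.041],"spin":0},{"jaw":0,"xyz":[-0.011,0,0.041],"spin":0}]}}

```text
time_s: 15.95
position: [0.5599, -0.0398, 0.0548]
orientation: [[0.417, 0.909, -0.003], [0.909, -0.417, 0.0], [-0.001, -0.003, -1.0]]
ft_force: [-0.6, -2.1, 8.0]
gripper_width: 0.005
```

Run:
```python
from st import *
s=st()
c=optics.read_camera('scene')
cv2.imwrite('pics/s11.png',cv2.resize(c['image'][165:265,235:335,::-1],None,fx=6,fy=6,interpolation=cv2.INTER_CUBIC))
```

```text
15.95 [ 0.5599 -0.0398  0.0548] [[0.417, 0.909, -0.003], [0.909, -0.417, 0.0], [-0.001, -0.003, -1.0]] [-0.6 -2.1  8. ] 0.005
```

View pics/s11.png

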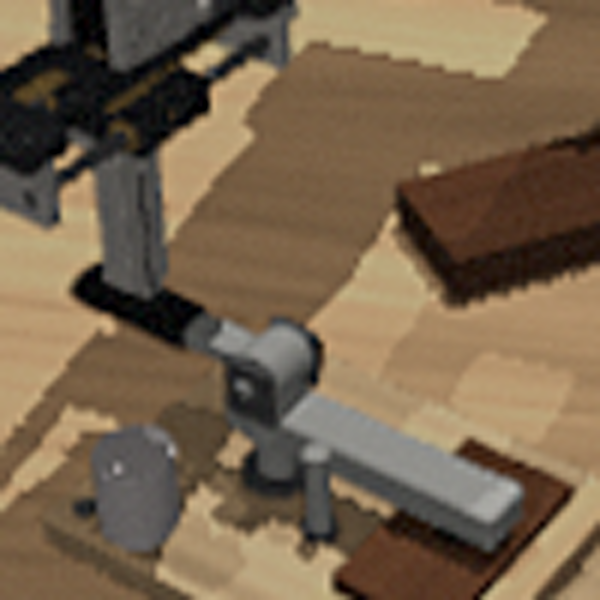

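The force is 8 N and the tip is at about the level height. I'll press on to see whether it's at the hard stop.

Call:
{"fn": "play_rows", "kwargs": {"plan": [{"jaw":0,"xyz":[0,0,0.002],"spin":0},{"jaw":0,"xyz":[0,0,0.004],"spin":0},{"jaw":0,"xyz":[0,0,0.006],"spin":0},{"jaw":0,"xyz":[0,0,0.007],"spin":0},{"jaw":0,"xyz":[0,0,0.007],"spin":0},{"jaw":0,"xyz":[0,0,0.007],"spin":0},{"jaw":0,"xyz":[0,0,0.007],"spin":0},{"jaw":0,"xyz":[0,0,0.007],"spin":0},{"jaw":0,"xyz":[0,0,0.007],"spin":0},{"jaw":0,"xyz":[0,0,0.007],"spin":0}]}}

```text
time_s: 17.25
position: [0.5604, -0.04, 0.0542]
orientation: [[0.416, 0.909, 0.0], [0.909, -0.416, -0.001], [-0.001, 0.001, -1.0]]
ft_force: [-7.7, -1.4, 24.9]
gripper_width: 0.002
```

It moved only 0.6 mm while the force rose to 25 N, so this is the hard stop. I'll lift off and check.

Call:
{"fn": "play_rows", "kwargs": {"plan": [{"jaw":0,"xyz":[0,0,-0.005],"spin":0},{"jaw":0,"xyz":[0,0,-0.02],"spin":0},{"jaw":0,"xyz":[0,0,-0.05],"spin":0},{"jaw":0,"xyz":[0,0,-0.1],"spin":0},{"jaw":0,"xyz":[0,0,-0.15],"spin":0},{"jaw":0,"xyz":[-0.04,0,-0.18],"spin":0},{"jaw":0,"xyz":[-0.08,0,-0.18],"spin":0},{"jaw":0,"xyz":[-0.1,0,-0.18],"spin":0},{"jaw":0,"xyz":[-0.1,0,-0.18],"spin":0},{"jaw":0,"xyz":[-0.1,0,-0.18],"spin":0}]}}

```text
time_s: 18.5
position: [0.5187, -0.1297, 0.2333]
orientation: [[0.416, 0.91, -0.001], [0.91, -0.416, 0.0], [0.0, -0.001, -1.0]]
ft_force: [-0.5, -1.2, -0.3]
gripper_width: 0.003
```

Run:
```python
from st import *
from h import *
s=st()
c=optics.read_camera('scene')
a=cv2.resize(c['image'][180:300,220:360,::-1],None,fx=5,fy=5,interpolation=cv2.INTER_CUBIC);cv2.imwrite('pics/s12.png',a)
w=optics.read_camera('wrist');im=w['image'][:,:,::-1].copy();T=w['T_tool_cam'];R=s['orientation'];K=w['intrinsics']
d=w['z_map'];v,u=np.mgrid[:400,:640];P=np.stack([(u-K[0,2])/K[0,0]*d,(v-K[1,2])/K[1,1]*d,d],-1)
Q=((P@T[:3,:3].T+T[:3,3])@R.T+s['position']).reshape(-1,3)
p=np.load('p.npy').copy();p[:2]=[.593,.0355]
ca,sa=np.cos(p[2]),np.sin(p[2]);J=(Q-[*p[:2],0])@np.array([[ca,-sa,0],[sa,ca,0],[0,0,1]])
for h in(.05,.07,.09,.105):
    m=(abs(J[:,0])<.006)&(abs(J[:,1]+h)<.004)&(J[:,2]>.07);print('lever top',h,m.sum(),np.median(J[m,2]).round(4) if m.any() else '')
for y in(.04,.08,.12):
    m=(abs(J[:,1]-y)<.004)&(abs(J[:,2]-.068)<.004)&(abs(J[:,0])<.03);
    if m.any(): print('strap',y,J[m,0].min().round(4),J[m,0].max().round(4))
cv2.imwrite('pics/w12.png',im)
```

```text
18.5 [ 0.5187 -0.1297  0.2333] [[0.416, 0.91, -0.001], [0.91, -0.416, 0.0], [0.0, -0.001, -1.0]] [-0.5 -1.2 -0.3] 0.003
lever top 0.05 117 0.0921
lever top 0.07 105 0.0926
lever top 0.09 96 0.0925
lever top 0.105 1118 0.4505
```

View pics/s12.png

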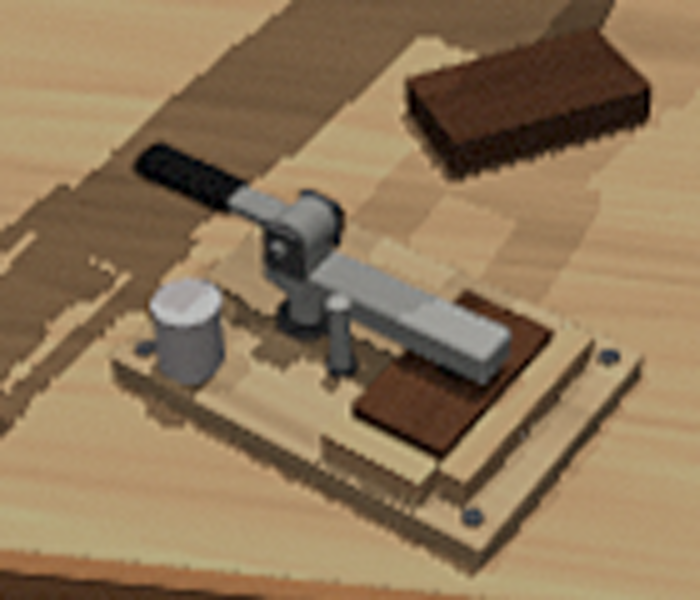

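View pics/w12.png

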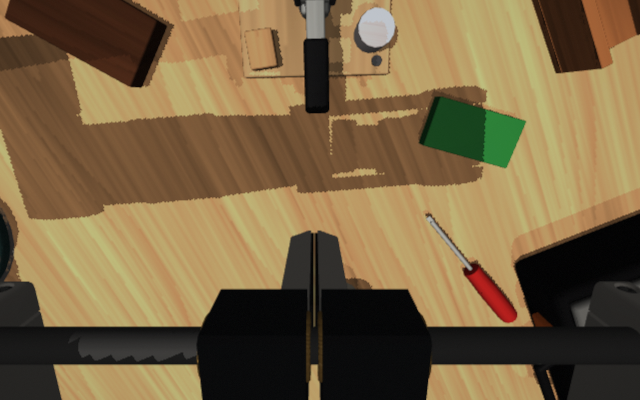

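The lever top is level: z is 92.1, 92.6 and 92.5 mm at 50, 70 and 90 mm from the pivot. The strap is on its pin, the block sits against its fences, and the robot is clear. Handing in.

```bash
python3 -c "
from plant import order
print(order.close_job())"
```

```text
the job is handed in; nothing more can be done
None
```

The block is clamped: the strap lies over it against the stop pin and the cam lever is fully down. I handed the job in at about 18.6 s; no verdict was given.

**What I did:** With the fingers closed, I pushed the strap round to its stop. There it stopped moving while the force rose to about 9 N. I then pushed the lever down along its arc until it stalled under 25 N, lifted off and moved clear.

**Last checks:**
- **Lever:** level, with its top face at 92.1–92.6 mm between 50 and 90 mm from the pivot.
- **Strap:** on its pin in the scene picture after lift-off. The last numeric strap reading returned nothing because the strap was outside the wrist view; the overlay taken before the lever push matched the fully-over position.
- **Block, tin and offcut:** they look unmoved in the pictures, but I did not measure them or the bystanders on the bench.
- **Foot force:** I had no direct reading, so I infer it from the lever being at its stop.
- **Robot:** clear of everything, with about zero contact force.

**Disagreement found:** The real fingertips end about 37 mm above the reported tool point, both open and closed. My first sweep therefore passed over the strap without touching it. I corrected for this offset in every later move.

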